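One turn of the plate feed's hand wheel

ROBOT

A 6-joint arm with a two-finger parallel gripper is mounted at the origin on a cart in front of the work surface, level with it; the furniture and walls round the work are solid. World frame = base frame: x ahead of the robot, y to its left, z up, the work surface at z = 0. Lengths are in m, angles in rad, forces in N, time in s.
With the tool pointing down it reaches from about 0.275 to 0.725 m from the base axis. Payload 5.6 kg.
Tool frame: the origin (TCP) lies at the very end of the fingers, on their centre line; the grasp point (between the pads) lies 19 mm behind it; z points along the fingers, y is the line along which they close (so a half turn about z gives the same grasp; the last joint's range is limited). The gripper opens to 85 mm and grips with 20 to 120 N. Pads are 22 mm wide; open, the fingers measure 114 mm over their backs; the gripper's body (76 mm by 85 mm) begins 54 mm behind the grasp point. The pads swing forward as they close: fully open they stand 13 mm farther back than shut.
Start: joints at [1.413, 0.255, 0.108, 0, -1.424, -0.285], TCP at [0.236, 0.497, 0.231] pointing down, gripper open.
Joint ranges: [-2.95, 2.95], [-1.21, 1.97], [-1.09, 1.5], [-2.87, 1.71], [-2.94, -0.07], [-3.05, 3.05]. Speed limits (rad/s): [2.57, 2.57, 3.14, 3.14, 3.14, 3.14].

INTERFACE

Orientations are given as a unit quaternion [w, x, y, z].
In Python, from bench import env, viewer gives the robot as it stands.
- The arm moves only by the tool apply_moves, never from a script. Its argument "increments" is a list of rows, each a list of 3 entries, a list of its own where there are three numbers: the shift along the tool's x, y, z in mm, then the turn, a rotation vector about the tool's x, y, z in degrees, then the opening, from 0 (shut) to 1 (fully open). A call has 1 to 8 rows; each row is the pose to reach, as a shift and turn from the pose commanded when the call began, along the tool's axes at that moment; what a row does not reach only later rows make up. A row lasts 1/12 s, in which the tool goes at most 41.7 mm and 7.16 degrees, less where a joint would pass 70% of its speed; a pose out of reach is approached as far as the arm can. A call with a gripper value outside its range is refused whole. The fingers move at their own pace and stop on an object; "grip_force" is the grip in N (left out, the last holds). Time passes only in rows, so rows that repeat a pose let the fingers close. It gives the time, the measured TCP pose, the force, the opening and the grip force at its end, in the units of the state.
- env.get_state(): the state, without advancing time (a new reading comes with each control period).
- viewer.camera(name): name is "scene" or "top" or "wrist"; returns a dict with "image" (384x512x3 uint8, red, green, blue), "mtx" (3x3 intrinsics, pixels), "world_from_camera" (4x4, takes a point from camera to world coordinates). Camera axes: x right, y up, looking along -z (the intrinsics and any distortion apply to the point x, -y, -z); pixel columns grow to the right and rows downward; lengths in m; the calibration is good to about 2 mm. The wrist camera is an equidistant fisheye: a pixel r from the principal point sees the ray r / f radians off the axis. A picture is of the moment at which its call begins. There is no depth.
- env.hand_in(): hands the job in; it is judged then, once.
The state is a dict: "time": time; "joint_positions": joint angles; "qd": joint speeds; "effort": joint torques, N m; "tool_pos": TCP position; "orientation": TCP orientation; "contact_force": force on the tool from outside, world axes, zero at the start; "ft_torque": the same for the moment, N m; "opening": opening from 0.0 (shut) to 1.0 (fully open); "finger_force": force on a finger pad.
Only numpy, scipy, OpenCV 4.12 (cv2) and the standard library are available. Lean on these libraries where they do the work, as an engineer would, in place of code of your own. Each camera call takes 0.05 s, during which the arm holds its last target. There are 200 camera calls.

TASK

Bring the culture dish under the inspection lens: with your fingertips, push the red hand wheel round clockwise (seen from above) by its black upright handle, through exactly one full turn, so that the handle comes to rest in line with the yellow index mark again. Only push the handle, do not pinch or grip it; keep off the dish, leave it lying in its nest, and leave the other things on the bench where they are. Finish with the hand clear of everything.

Things in the scene. Friction and masses are not known exactly. Their poses are not given: they have to be found in the camera images.
- handwheel (a joint): angle of the red hand wheel on its upright axle, rad: 0 as found, growing as the wheel turns clockwise seen from above; one full turn is 6.283. It turns freely both ways with a steady friction of about 4 N at the handle (0.22 N m), stays where it is left, does not coast, and has no stop at one turn: it runs on to 8.6 (stop), and back to -1.5 (stop). Through a screw it moves the dish carriage 75 mm per turn.
- wheel_hub (a point): centre of the hand wheel, on its axle, at mid-height of the rim, 66 mm above the bench. The wheel lies flat: red round rim of mean radius 55 mm made of 12 mm bar (rim top 72 mm above the bench), three spokes, and a hub of 26 mm diameter whose nut reaches 81 mm above the bench. Nothing else within 110 mm of the axle is higher than 72 mm.
- spoke_handle: black upright handle of the wheel, standing on the rim at the end of one spoke, 55 mm from the axle: a cylinder 19 to 20 mm in diameter. It rises from the wheel's rim to 48 mm above its origin (top 121 mm above the bench). Origin: centre of its foot, 73 mm above the bench. It goes round with the wheel and can revolve freely on its own pin, so its own yaw means nothing.
- index_mark (a point): top of the fixed yellow index mark, 81 mm from the axle just outside the wheel's rim, 53 mm above the bench. As found, the handle stands exactly in line with it (same direction from the axle); after one turn it is in line again. The mark's direction differs from start to start.
- culture_dish: shallow round dish with pink contents, 92 mm in diameter, 15 mm high, lying loose in the carriage's round white nest (walls 6 mm high, about 1.5 mm play). Origin: centre of its underside, 36 mm above the bench. The carriage runs along two rods beside the wheel, away from the wheel.
- lens (a point): centre of the front of the black inspection lens that looks straight down, 145 mm above the bench, on its stand 215 mm from the wheel's axle. One turn brings the dish from 75 mm short of it to straight below it.
- dropper_bottle: brown dropper bottle with a black cap, 34 mm wide, 67 mm tall; a loose bystander, to be left alone. Origin: centre of its underside, z up.
- oil_bottle: small white bottle with a red cap, 29 mm wide, 56 mm tall; a loose bystander, to be left alone. Origin: centre of its underside, z up.
- small_beaker: small clear beaker, 53 mm wide, 68 mm tall; a loose bystander, to be left alone. Origin: centre of its underside, z up.
- white_vial: white sample vial, 23 mm wide, 51 mm tall; a loose bystander, to be left alone. Origin: centre of its underside, z up.
- slide_box: blue slide box, 56x83x36 mm; a loose bystander, to be left alone. Origin: centre of its underside, z up.
Things that resemble listed ones, but are neither listed nor needed, are in the scene too. What is shaped like the culture_dish but orange is not meant.

How it is judged:
By the outcome, as a careful person would: the job done as asked, in the order asked, and still so for the second after the job is handed in, with the robot touching nothing.
It also fails if it takes over 58 s, if anything falls off the work surface, if the arm or the gripper's body presses on something with over 40 N, if the wrist force passes 120 N, or if a joint passes its speed limit or range.

## Working session

There is one attempt and no reset: what is moved stays moved. The work goes in short steps, Python scripts to look and compute and a tool call to move; the robot and the scene stay as the last step left them, time stands still between calls to the robot, and variables do not carry over. Pictures are saved under pics/ and viewed, at most 10 in all, crops included, and the job is handed in when it is done.

Besides the shell and the picture viewer there is one more tool, called after "Call:" in YAML: its name, and indented under it one key for each argument. apply_moves: Moves the arm, as the interface text tells. Its arguments: {"type":"object","properties":{"increments":{"type":"array"},"grip_force":{"type":"number"}},"required":["increments"]}

```bash
mkdir -p pics; python3 - <<'E'
from bench import env, viewer
import cv2,numpy as np,pickle
d={}
for n in ("scene","top"):
    c=viewer.camera(n); d[n]=c; cv2.imwrite(f"pics/{n}0.png",c["image"][:,:,::-1])
    print(n,c["mtx"].tolist(),c["world_from_camera"].round(3).tolist())
pickle.dump(d,open("d0.pkl","wb"))
s=env.get_state();print(s["time"],s["tool_pos"],s["orientation"],s["opening"])
E
```

```text
scene [[395.64259824889194, 0.0, 256.6083903947755], [0.0, 395.64259824889194, 187.81016427456962], [0.0, 0.0, 1.0]] [[0.84, 0.365, -0.401, 0.103], [-0.542, 0.572, -0.615, -0.609], [0.005, 0.734, 0.679, 0.842], [0.0, 0.0, 0.0, 1.0]]
top [[349.1901636166004, 0.0, 258.63156930555004], [0.0, 349.1901636166004, 191.05308377296754], [0.0, 0.0, 1.0]] [[0.031, 0.978, -0.205, 0.333], [-1.0, 0.029, -0.011, 0.031], [-0.005, 0.206, 0.979, 0.976], [0.0, 0.0, 0.0, 1.0]]
0.1 [0.23541851 0.49657574 0.23050308] [ 8.24153599e-04  9.75583521e-01 -2.19627171e-01 -1.44776296e-04] 0.9986879969602763
```

View pics/top0.png

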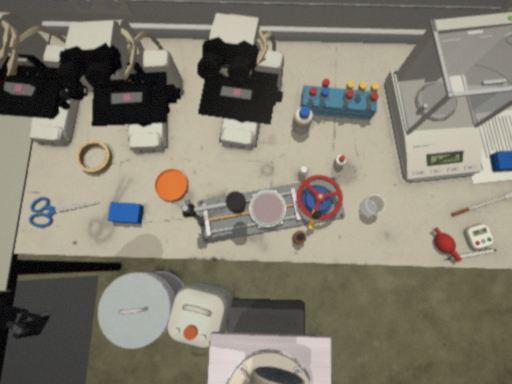

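View pics/scene0.png

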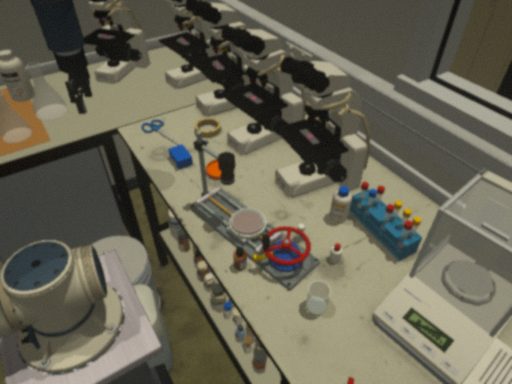

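The top view shows the red wheel at about (320,198), with the yellow mark near (311,226) and the lens at (235,202). In the scene view the wheel is at (287,247) and the mark at (258,258). Next I'll measure and zoom in.

```bash
cat > h.py <<'E'
import cv2,numpy as np,pickle
def ray(c,u,v):
    K=c["mtx"];T=c["world_from_camera"]
    d=np.array([(u-K[0,2])/K[0,0],-(v-K[1,2])/K[1,1],-1.])
    return T[:3,3],T[:3,:3]@d
def onz(c,u,v,z):
    o,d=ray(c,u,v); return o+d*(z-o[2])/d[2]
def proj(c,p):
    T=c["world_from_camera"];q=T[:3,:3].T@(np.asarray(p)-T[:3,3]);K=c["mtx"]
    return K[0,0]*q[0]/-q[2]+K[0,2],K[1,1]*-q[1]/-q[2]+K[1,2]
E
python3 - <<'E'
from h import *
d=pickle.load(open("d0.pkl","rb"))
box={"top":(280,165,365,250),"scene":(235,210,325,285)}
tiles=[]
for n,(a,b,e,f) in box.items():
    c=d[n];im=c["image"];hsv=cv2.cvtColor(im,cv2.COLOR_RGB2HSV)
    red=(((hsv[...,0]<6)|(hsv[...,0]>173))&(hsv[...,1]>150)&(hsv[...,2]>90)).astype(np.uint8)
    m=np.zeros_like(red);m[b:f,a:e]=red[b:f,a:e]
    _,l,st,_=cv2.connectedComponentsWithStats(m);k=1+st[1:,4].argmax()
    ys,xs=np.where(l==k)
    P=np.array([onz(c,x,y,.068)[:2] for x,y in zip(xs,ys)])
    hull=cv2.convexHull(P.astype(np.float32)); (cx,cy),r=cv2.minEnclosingCircle(hull)
    print(n,"hub",cx,cy,r)
    ye=((hsv[...,0]>20)&(hsv[...,0]<34)&(hsv[...,1]>140)&(hsv[...,2]>120)).astype(np.uint8)
    y2,x2=np.where(ye[b:f,a:e]);
    if len(x2):
        u,v=x2.mean()+a,y2.mean()+b;p=onz(c,u,v,.053);print("yellow",len(x2),u,v,p,np.hypot(p[0]-cx,p[1]-cy),np.degrees(np.arctan2(p[1]-cy,p[0]-cx)))
    t=cv2.resize(im[b:f,a:e],None,fx=4.3,fy=4.3,interpolation=cv2.INTER_CUBIC)
    tiles.append(cv2.resize(t,(395,int(t.shape[0]*395/t.shape[1]))))
h=max(t.shape[0] for t in tiles)
o=np.hstack([cv2.copyMakeBorder(t,0,h-t.shape[0],0,0,cv2.BORDER_CONSTANT) for t in tiles])
cv2.imwrite("pics/crop0.png",o[:,:,::-1])
for n,uv,z in (("dish",(268,208),.05),("lens",(235,202),.16),("oil",(340,162),.056),("vial",(304,172),.05),("beaker",(372,205),.06),("drop",(299,239),.06)):
    print(n,onz(d["top"],*uv,z).round(3))
E
```

```text
top hub 0.5135594010353088 -0.12028035521507263 0.058261677622795105
yellow 31 311.0322580645161 223.48387096774195 [ 0.44341673 -0.10042632  0.053     ] 0.07289840688098179 164.19571978619973
scene hub 0.5099096894264221 -0.12230153381824493 0.06006557494401932
yellow 35 257.51428571428573 256.14285714285717 [ 0.43608941 -0.10487904  0.053     ] 0.07584837858573291 166.7204920675332
dish [0.482 0.014 0.05 ]
lens [0.476 0.095 0.16 ]
oil [ 0.614 -0.179  0.056]
vial [ 0.585 -0.082  0.05 ]
beaker [ 0.497 -0.261  0.06 ]
drop [ 0.401 -0.068  0.06 ]
```

View pics/crop0.png

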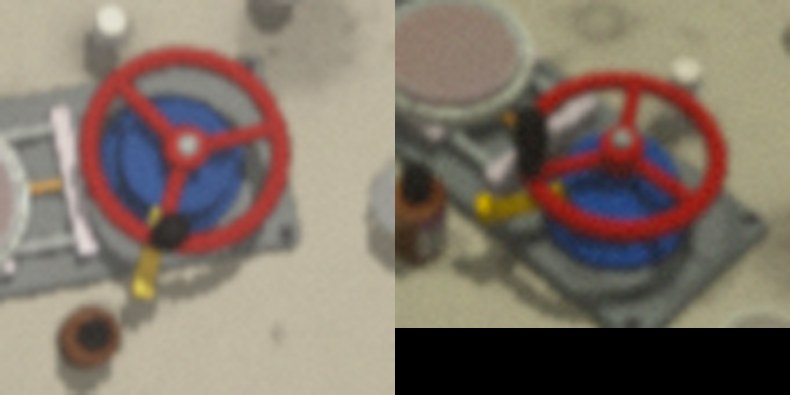

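Call:
apply_moves:
  increments:
    - [[479, 482, -30], [0, 0, -25.4], 0]
    - [[479, 482, -30], [0, 0, -25.4], 0]
    - [[479, 482, -30], [0, 0, -25.4], 0]
    - [[479, 482, -30], [0, 0, -25.4], 0]
    - [[479, 482, -30], [0, 0, -25.4], 0]
    - [[479, 482, -30], [0, 0, -25.4], 0]
    - [[479, 482, -30], [0, 0, -25.4], 0]
    - [[479, 482, -30], [0, 0, -25.4], 0]

```text
time: 0.77
tool_pos: [0.3463, 0.1809, 0.246]
orientation: [-0.0, 1.0, 0.001, -0.0]
contact_force: [0.9, 0.7, -0.0]
opening: -0.001
finger_force: 0.0
```

```bash
python3 - <<'E'
from h import *
d=pickle.load(open("d0.pkl","rb"));c=d["top"];im=c["image"]
# dark handle top in top view; mark outer tip
g=im.max(2)[208:224,308:324]; print(g)
for n,uv,z in (("tip",(311.2,227),.053),("handletop",(316.3,214.8),.121)):
    p=onz(c,*uv,z);print(n,p,np.hypot(*(p[:2]-[.512,-.121])),np.degrees(np.arctan2(p[1]+.121,p[0]-.512)))
from bench import env
s=env.get_state();print(s["time"],s["tool_pos"],s["orientation"],s["joint_positions"])
E
```

```text
[[ 78  79  92 113 127 131 112 143 169 157 116 128 140 143 139 139]
 [ 80  81  79  84  96 116 122 146 162 148 103 124 131 135 131 123]
 [ 89  79  84  78 108 155 140 134 134 119  91 105 108 113 107 104]
 [128  93  78  78 125 153 125 100  85  77  62  72  83  83  87  91]
 [158 134 106 105 131 125  90  63  59  56  54  53  66  80  91 100]
 [172 161 147 130 124  92  59  54  56  60  54  53  58  87  99 107]
 [163 169 167 151 109  65  50  52  57  57  56  54  58  85  94  95]
 [145 159 164 145  96  58  49  53  55  56  54  57  77 107 120 127]
 [130 136 140 126  86  53  48  49  50  53  53  74 108 142 157 161]
 [128 125 121 114  82  59  49  44  46  54  67 105 139 161 167 166]
 [134 129 121 124 109  84  66  62  58  72  98 124 145 151 154 152]
 [132 132 137 144 139 124 105  92  89 102 115 127 132 132 126 123]
 [124 125 141 152 150 144 132 121 119 119 122 120 118 115 111 111]
 [109 118 143 156 155 152 135 126 121 121 117 114 117 116 114 121]
 [ 99 121 145 155 155 147 123 113 119 120 124 127 141 146 142 146]
 [106 134 150 152 153 144 127 126 139 147 148 155 170 171 160 154]]
tip [ 0.43411293 -0.10086871  0.053     ] 0.0804466576305665 165.50805341953142
handletop [ 0.45716291 -0.10373737  0.121     ] 0.05749003585482787 162.5260818898345
0.7667 [0.34633906 0.18089164 0.24597609] [-7.20587039e-05  9.99999795e-01  6.34729393e-04 -4.13253741e-05] [ 8.87404655e-01 -7.19390115e-02 -2.20824721e-01 -1.56864463e-04
 -1.42185115e+00  6.84684404e-01]
```

Call:
apply_moves:
  increments:
    - [[116, 325, 0], [0, 0, 0], 0]
    - [[116, 325, 0], [0, 0, 0], 0]
    - [[116, 325, 0], [0, 0, 0], 0]
    - [[116, 325, 0], [0, 0, 0], 0]
    - [[116, 325, 0], [0, 0, 0], 0]
    - [[116, 325, 0], [0, 0, 0], 0]
    - [[116, 325, 0], [0, 0, 0], 0]
    - [[116, 325, 0], [0, 0, 0], 0]

```text
time: 1.43
tool_pos: [0.4587, -0.1331, 0.2458]
orientation: [-0.0, 1.0, 0.0, -0.0]
contact_force: [0.6, 1.1, 1.2]
opening: 0.003
finger_force: 0.0
```

Call:
apply_moves:
  increments:
    - [[4, 14, 60], [0, 0, 0], 0]
    - [[4, 14, 60], [0, 0, 0], 0]
    - [[4, 14, 60], [0, 0, 0], 0]

```text
time: 1.68
tool_pos: [0.4596, -0.1456, 0.1808]
orientation: [-0.001, 1.0, -0.001, -0.005]
contact_force: [-0.9, 0.6, -0.3]
opening: -0.004
finger_force: 0.0
```

```bash
python3 - <<'E'
from bench import env, viewer
import cv2,numpy as np
o=[]
for n in ("scene","wrist"):
    c=viewer.camera(n)["image"]
    if n=="scene": c=cv2.resize(c[180:320,190:360],(395,325),interpolation=cv2.INTER_CUBIC)
    else: c=cv2.resize(c,(400,300))
    o.append(cv2.copyMakeBorder(c,0,325-c.shape[0],0,0,cv2.BORDER_CONSTANT))
cv2.imwrite("pics/a1.png",np.hstack(o)[:,:,::-1])
s=env.get_state();print(s["time"],s["tool_pos"],s["contact_force"])
E
```

```text
1.7833 [ 0.46243576 -0.14516608  0.18610336] [-0.97215944 -0.63168188  1.40346807]
```

View pics/a1.png

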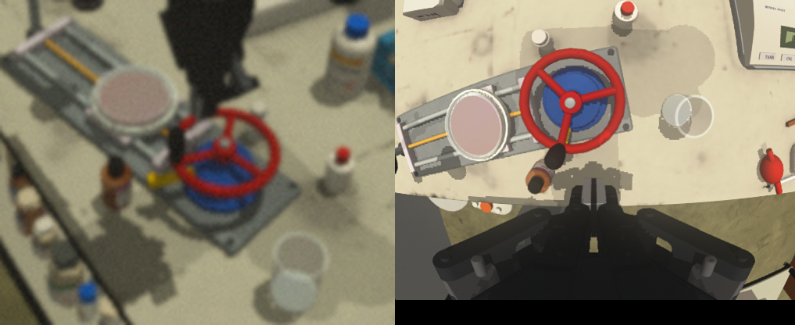

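Call:
apply_moves:
  increments:
    - [[0, 0, 40], [0, 0, 0], 0]
    - [[0, 0, 75], [0, 0, 0], 0]
    - [[0, 0, 96], [0, 0, 0], 0]
    - [[0, 0, 96], [0, 0, 0], 0]

```text
time: 2.12
tool_pos: [0.4608, -0.1438, 0.0877]
orientation: [-0.0, 1.0, 0.001, -0.003]
contact_force: [-0.2, 1.0, 0.7]
opening: 0.001
finger_force: 0.0
```

```bash
cat > tab.py <<'E'
import sys,numpy as np
a0,st,n=map(float,sys.argv[1:4])
# shifts (mm, tool axes) along circle starting at angle a0
for k in range(int(n)):
    b=a0+st*k; B=np.radians(b)
    for i in range(1,9):
        a=np.radians(b+st*i/8)
        print([round(55*(np.cos(a)-np.cos(B))),round(-55*(np.sin(a)-np.sin(B))),0],end=' ')
    print('->',b+st)
E
python3 tab.py 205 -72 5
python3 - <<'E'
from bench import env
s=env.get_state();print(s["time"],s["tool_pos"],s["contact_force"])
E
```

```text
[-3, -8, 0] [-5, -17, 0] [-5, -25, 0] [-4, -34, 0] [-2, -42, 0] [2, -50, 0] [7, -57, 0] [12, -63, 0] -> 133.0
[7, -5, 0] [14, -10, 0] [22, -13, 0] [31, -14, 0] [39, -15, 0] [48, -14, 0] [56, -11, 0] [64, -8, 0] -> 61.0
[7, 5, 0] [14, 11, 0] [19, 17, 0] [23, 25, 0] [26, 33, 0] [28, 41, 0] [28, 50, 0] [27, 59, 0] -> -11.0
[-2, 8, 0] [-6, 16, 0] [-11, 23, 0] [-16, 30, 0] [-23, 35, 0] [-31, 39, 0] [-39, 42, 0] [-47, 44, 0] -> -83.0
[-9, 0, 0] [-17, -1, 0] [-26, -3, 0] [-33, -6, 0] [-41, -11, 0] [-47, -17, 0] [-52, -24, 0] [-57, -31, 0] -> -155.0
2.1167 [ 0.46083343 -0.14375322  0.08774945] [-0.21635425  0.95035289  0.65981606]
```

Call:
apply_moves:
  increments:
    - [[-3, -8, 0], [0, 0, 0], 0]
    - [[-5, -17, 0], [0, 0, 0], 0]
    - [[-5, -25, 0], [0, 0, 0], 0]
    - [[-4, -34, 0], [0, 0, 0], 0]
    - [[-2, -42, 0], [0, 0, 0], 0]
    - [[2, -50, 0], [0, 0, 0], 0]
    - [[7, -57, 0], [0, 0, 0], 0]
    - [[12, -63, 0], [0, 0, 0], 0]

```text
time: 2.78
tool_pos: [0.4743, -0.0814, 0.0923]
orientation: [0.001, 1.0, 0.001, 0.0]
contact_force: [-3.5, -4.8, 1.9]
opening: -0.003
finger_force: 3.3
```

```bash
python3 - <<'E'
from bench import env, viewer
import cv2,numpy as np
c=viewer.camera("wrist")["image"]
cv2.imwrite("pics/a2.png",c[:,:,::-1])
s=env.get_state();print(s["time"],s["tool_pos"],s["contact_force"])
E
```

```text
2.8333 [ 0.47559925 -0.08064348  0.0921996 ] [-1.61402224 -0.38648191  1.18879175]
```

View pics/a2.png

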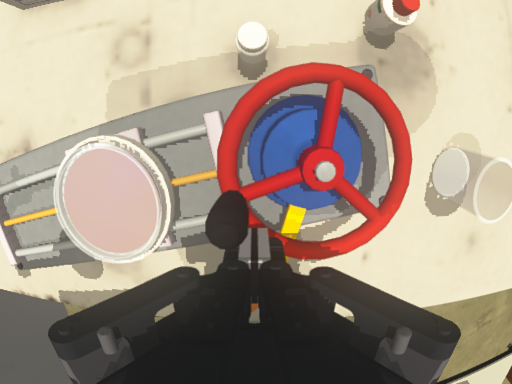

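The handle (226,220) sits against the left front of the fingers (255,240) and the wheel has turned about 60°. I'll carry on round.

Call:
apply_moves:
  increments:
    - [[7, -5, 0], [0, 0, 0], 0]
    - [[14, -10, 0], [0, 0, 0], 0]
    - [[22, -13, 0], [0, 0, 0], 0]
    - [[31, -14, 0], [0, 0, 0], 0]
    - [[39, -15, 0], [0, 0, 0], 0]
    - [[48, -14, 0], [0, 0, 0], 0]
    - [[56, -11, 0], [0, 0, 0], 0]
    - [[64, -8, 0], [0, 0, 0], 0]

```text
time: 3.5
tool_pos: [0.5384, -0.0725, 0.0917]
orientation: [-0.001, 1.0, 0.001, 0.0]
contact_force: [-5.8, 3.4, 1.6]
opening: -0.001
finger_force: 3.5
```

Call:
apply_moves:
  increments:
    - [[7, 5, 0], [0, 0, 0], 0]
    - [[14, 11, 0], [0, 0, 0], 0]
    - [[19, 17, 0], [0, 0, 0], 0]
    - [[23, 25, 0], [0, 0, 0], 0]
    - [[26, 33, 0], [0, 0, 0], 0]
    - [[28, 41, 0], [0, 0, 0], 0]
    - [[28, 50, 0], [0, 0, 0], 0]
    - [[27, 59, 0], [0, 0, 0], 0]

```text
time: 4.17
tool_pos: [0.5673, -0.1303, 0.0914]
orientation: [-0.002, 1.0, 0.001, 0.002]
contact_force: [2.3, 6.1, -2.6]
opening: 0.003
finger_force: 2.9
```

```bash
python3 - <<'E'
from bench import env, viewer
import cv2,numpy as np
o=[cv2.resize(viewer.camera(n)["image"],(400,300)) for n in ("scene","wrist")]
cv2.imwrite("pics/a3.png",np.hstack(o)[:,:,::-1])
s=env.get_state();print(s["time"],s["tool_pos"],s["contact_force"],s["joint_positions"])
E
```

```text
4.2667 [ 0.56698806 -0.13207114  0.09152476] [ 1.27018924  1.15048295 -1.69629329] [ 3.89626195e-02  3.93600316e-01 -5.91209110e-02 -1.05611596e-03
 -1.11430746e+00  1.53270078e+00]
```

View pics/a3.png

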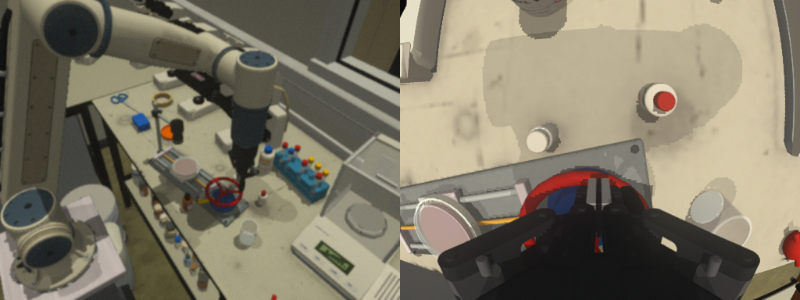

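The fingers are on the far right of the wheel, the dish has moved toward the lens, and the bystanders haven't moved. On to the last part.

Call:
apply_moves:
  increments:
    - [[-2, 8, 0], [0, 0, 0], 0]
    - [[-6, 16, 0], [0, 0, 0], 0]
    - [[-11, 23, 0], [0, 0, 0], 0]
    - [[-16, 30, 0], [0, 0, 0], 0]
    - [[-23, 35, 0], [0, 0, 0], 0]
    - [[-31, 39, 0], [0, 0, 0], 0]
    - [[-39, 42, 0], [0, 0, 0], 0]
    - [[-47, 44, 0], [0, 0, 0], 0]

```text
time: 4.93
tool_pos: [0.5216, -0.1765, 0.0918]
orientation: [0.0, 1.0, 0.001, 0.004]
contact_force: [7.0, 1.2, -3.8]
opening: -0.001
finger_force: 3.1
```

Call:
apply_moves:
  increments:
    - [[-9, 0, 0], [0, 0, 0], 0]
    - [[-17, -1, 0], [0, 0, 0], 0]
    - [[-26, -3, 0], [0, 0, 0], 0]
    - [[-33, -6, 0], [0, 0, 0], 0]
    - [[-41, -11, 0], [0, 0, 0], 0]
    - [[-47, -17, 0], [0, 0, 0], 0]
    - [[-52, -24, 0], [0, 0, 0], 0]
    - [[-57, -31, 0], [0, 0, 0], 0]

```text
time: 5.6
tool_pos: [0.4642, -0.1464, 0.0922]
orientation: [0.001, 1.0, 0.001, 0.003]
contact_force: [2.7, -5.9, -0.9]
opening: 0.005
finger_force: 2.8
```

```bash
python3 - <<'E'
from bench import env, viewer
import cv2,numpy as np,pickle
d={n:viewer.camera(n) for n in ("top","scene","wrist")}
pickle.dump(d,open("d1.pkl","wb"))
t=cv2.resize(d["top"]["image"][165:250,215:365],(390,221),interpolation=cv2.INTER_CUBIC)
s2=cv2.resize(d["scene"]["image"][210:290,220:330],(390,284),interpolation=cv2.INTER_CUBIC)
w=cv2.resize(d["wrist"]["image"],(400,300))
o=np.zeros((505,790,3),np.uint8);o[:221,:390]=t;o[221:505,:390]=s2;o[:300,390:]=w
cv2.imwrite("pics/a4.png",o[:,:,::-1])
s=env.get_state();print(s["time"],s["tool_pos"],s["contact_force"])
E
```

```text
5.75 [ 0.46231365 -0.14547064  0.09126263] [0.22502854 0.09586404 0.23903069]
```

View pics/a4.png

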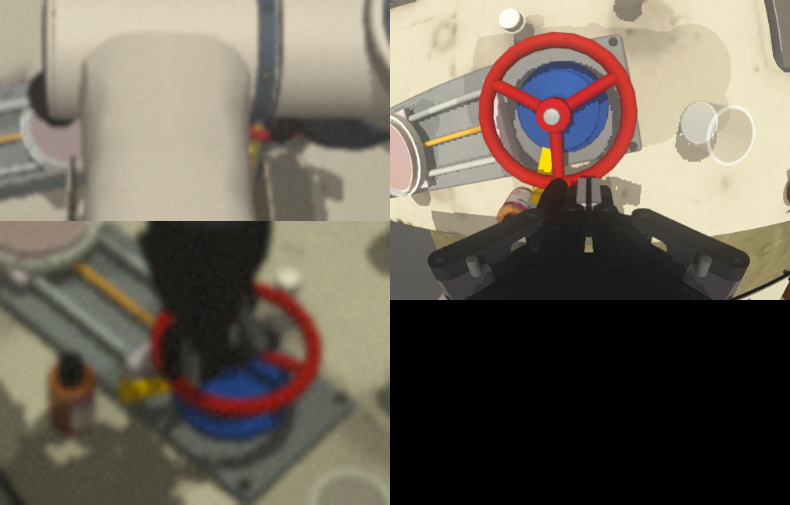

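Wrist view: hub at about (553,117), with the handle's spoke pointing almost straight down, about 15° short of the yellow mark (542,165). I'll measure the wheel's phase from its spokes in the start and current images.

```bash
cat > ph.py <<'E'
from h import *
def pts(c,name,z,mask):
    ys,xs=np.where(mask); K=c["mtx"];T=c["world_from_camera"]
    x=(xs-K[0,2])/K[0,0];y=(ys-K[1,2])/K[1,1]
    if name=="wrist":
        t=np.hypot(x,y)+1e-12; D=np.c_[np.sin(t)*x/t,-np.sin(t)*y/t,-np.cos(t)]
    else: D=np.c_[x,-y,-np.ones_like(x)]
    D=D@T[:3,:3].T; o=T[:3,3]
    s=(z-o[2])/D[:,2]; P=o+D*s[:,None]; P[s<0]=9; return P[:,:2]
def wheel(c,name):
    hsv=cv2.cvtColor(c["image"],cv2.COLOR_RGB2HSV)
    red=((hsv[...,0]<8)|(hsv[...,0]>172))&(hsv[...,1]>140)&(hsv[...,2]>70)
    P=pts(c,name,.066,red); h=np.array([.512,-.121])
    P=P[np.hypot(*(P-h).T)<.08]
    for _ in range(6): # circle fit to rim
        r=np.hypot(*(P-h).T);R=P[(r>.042)&(r<.068)]
        A=np.c_[2*R,np.ones(len(R))];s=np.linalg.lstsq(A,(R**2).sum(1),rcond=None)[0];h=s[:2]
    rad=np.sqrt(s[2]+h@h)
    q=P-h;r=np.hypot(*q.T);th=np.arctan2(q[:,1],q[:,0]);k=(r>.02)&(r<.045)
    ph=np.degrees(np.angle(np.exp(3j*th[k]).sum()))/3
    ye=(hsv[...,0]>20)&(hsv[...,0]<34)&(hsv[...,1]>150)&(hsv[...,2]>110)
    Y=pts(c,name,.053,ye);Y=Y[np.hypot(*(Y-h).T)<.1]-h
    ya=np.degrees(np.arctan2(Y[:,1].mean(),Y[:,0].mean())) if len(Y) else None
    print(name,"hub",h.round(4),"rad",round(rad,4),"phase",[round(ph+120*i,1) for i in (-1,0,1,2)],"yellow",ya)
E
python3 - <<'E'
from ph import *
a=pickle.load(open("d0.pkl","rb"));b=pickle.load(open("d1.pkl","rb"))
wheel(a["top"],"top");wheel(a["scene"],"scene");wheel(b["wrist"],"wrist")
E
```

```text
top hub [ 0.5135 -0.1205] rad 0.0543 phase [np.float64(-75.1), np.float64(44.9), np.float64(164.9), np.float64(284.9)] yellow 164.27861914868376
scene hub [ 0.5107 -0.1209] rad 0.0544 phase [np.float64(-75.3), np.float64(44.7), np.float64(164.7), np.float64(284.7)] yellow 169.2338991799217
wrist hub [ 0.511  -0.1187] rad 0.0548 phase [np.float64(-178.1), np.float64(-58.1), np.float64(61.9), np.float64(181.9)] yellow 155.10194644862258
```

Call:
apply_moves:
  increments:
    - [[-2, -4, 0], [0, 0, 0], 0]
    - [[-3, -8, 0], [0, 0, 0], 0]
    - [[-4, -12, 0], [0, 0, 0], 0]
    - [[-4, -12, 0], [0, 0, 0], 0]

```text
time: 6.08
tool_pos: [0.4583, -0.1339, 0.0908]
orientation: [0.0, 1.0, 0.0, 0.001]
contact_force: [1.2, -2.1, 2.2]
opening: -0.0
finger_force: 1.4
```

```bash
python3 - <<'E'
from ph import *
from bench import env, viewer
wheel(viewer.camera("wrist"),"wrist");s=env.get_state();print(s["time"],s["tool_pos"],s["contact_force"])
E
```

```text
wrist hub [ 0.5109 -0.1189] rad 0.0548 phase [np.float64(-69.8), np.float64(50.2), np.float64(170.2), np.float64(290.2)] yellow 145.88443094375677
6.1333 [ 0.45814211 -0.13393313  0.09051504] [-0.41965362 -2.88152591  2.09222937]
```

Call:
apply_moves:
  increments:
    - [[-1, -2, 0], [0, 0, 0], 0]
    - [[-1, -4, 0], [0, 0, 0], 0]
    - [[-1, -4, 0], [0, 0, 0], 0]

```text
time: 6.38
tool_pos: [0.4569, -0.1299, 0.0902]
orientation: [0.0, 1.0, 0.0, 0.0]
contact_force: [-0.2, -4.9, 3.3]
opening: -0.0
finger_force: 2.0
```

Call:
apply_moves:
  increments:
    - [[0, 8, 0], [0, 0, 0], 0]
    - [[0, 14, 0], [0, 0, 0], 0]
    - [[0, 14, -40], [0, 0, 0], 0]
    - [[0, 14, -80], [0, 0, 0], 0]
    - [[0, 60, -110], [0, 0, 0], 0]
    - [[0, 100, -110], [0, 0, 0], 0]
    - [[0, 140, -110], [0, 0, 0], 0]
    - [[0, 160, -110], [0, 0, 0], 0]

```text
time: 7.05
tool_pos: [0.4565, -0.2926, 0.2]
orientation: [-0.0, 1.0, -0.0, 0.0]
contact_force: [0.7, 1.3, 0.4]
opening: -0.003
finger_force: 0.0
```

```bash
python3 - <<'E'
from ph import *
from bench import env, viewer
d={n:viewer.camera(n) for n in ("top","scene","wrist")}
for n in d: wheel(d[n],n)
pickle.dump(d,open("d2.pkl","wb"))
a=pickle.load(open("d0.pkl","rb"))
o=[cv2.resize(x["top"]["image"][165:250,215:365],(395,224),interpolation=cv2.INTER_CUBIC) for x in (a,d)]
o2=[cv2.resize(x["scene"]["image"][180:290,190:330],(395,310),interpolation=cv2.INTER_CUBIC) for x in (a,d)]
cv2.imwrite("pics/a5.png",np.vstack([np.hstack(o),np.hstack(o2)])[:,:,::-1])
s=env.get_state();print(s["time"],s["tool_pos"],s["contact_force"])
E
```

```text
top hub [ 0.5136 -0.1206] rad 0.0543 phase [np.float64(-74.2), np.float64(45.8), np.float64(165.8), np.float64(285.8)] yellow 163.65997022374003
scene hub [ 0.5103 -0.1209] rad 0.0545 phase [np.float64(-74.4), np.float64(45.6), np.float64(165.6), np.float64(285.6)] yellow 169.2635156079357
wrist hub [ 0.5109 -0.118 ] rad 0.0548 phase [np.float64(-74.2), np.float64(45.8), np.float64(165.8), np.float64(285.8)] yellow 170.27391940585704
7.2 [ 0.4558921  -0.29151536  0.19847082] [-0.62882384  0.10155186  0.43050572]
```

View pics/a5.png

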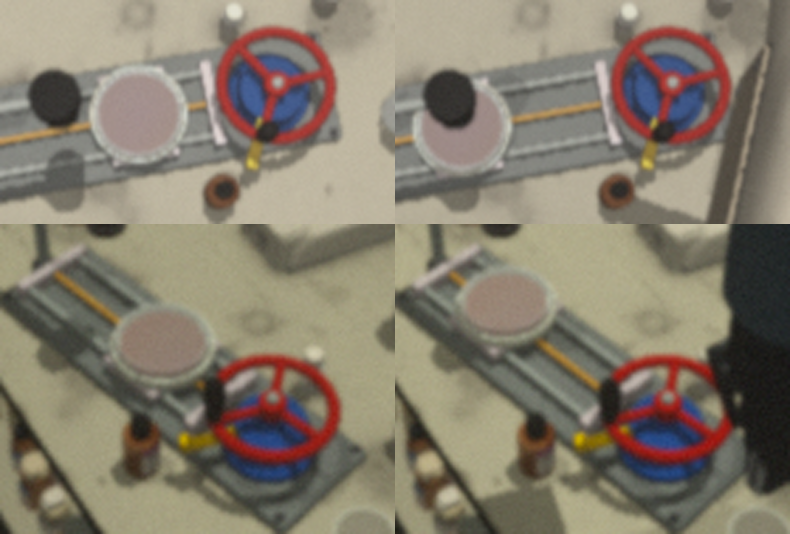

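Before (left) and after (right): the handle is back over the yellow mark, and the dish has moved under the lens. The bystanders shown haven't moved. The spoke phase agrees with the start to 0.9° in both fixed cameras, and the hand is clear.

```bash
python3 -c "
from bench import env
print(env.hand_in())"
```

```text
the job is handed in; nothing more can be done
None
```

I pushed the hand wheel one full clockwise turn; it stopped about 0.9° short of its starting angle by camera, with the handle in line with the yellow mark, the dish under the lens, the hand clear, and the job handed in at about 7 s.

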